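# Change the empty tub in the topping station

### The job

One of the four tubs in the topping station is empty: slide the lids so that its bay is open, take the empty tub out and stand it upright in the grey wash-up tray, and set the filled tub from the worktop into the bay it left. Then slide both clear lids fully home, so that every bay is covered. Leave the other three tubs in their bays, and do not tip any filled tub or knock over the sugar jar or the squeeze bottle.

Things in the scene. Friction and masses are not known exactly. Their poses are not given: they have to be found in the camera images.
- station: Topping station, fixed: stainless base 244 mm (its x, to the back) by 206 mm (y, to the left), four bays in 2 rows x 2 columns under two clear sliding lids. Origin: centre of underside. Ribs (20 mm high) and side curbs (24 mm) bound the bays; open above them at the sides. Front and back walls carry the lids' tracks: outside at x = +-123 mm, 91 mm high, 222 mm long.
- bay_1 (a point): Floor centre of the front left bay: station x -57, y +64, z 8 mm (the other bays: x -57 or +57, y +64 or -64). Axes as the station's. Tubs stand on this floor, long side along x; a bay is 12 mm longer and wider than a tub's body. Neighbours' rims are 61 mm apart across the columns, 13 mm along x. With one lid fully open and the other home, the lid edge is 30 mm from the rims.
- bay_2 (a point): Floor centre of the front right bay.
- bay_3 (a point): Floor centre of the back left bay.
- bay_4 (a point): Floor centre of the back right bay.
- left_lid (a joint): Clear upper lid, 105 mm wide (y) and 232 mm long (x), 4 mm thick, top 90 mm above the worktop. 0 = home, over the left column (station y 0 to 105 mm); the value is how far it is slid to the right (-y), in m, up to 0.108, where it lies above the right column. About 1 N friction; stays where it is left.
- right_lid (a joint): Clear lower lid, same size, top 79 mm above the worktop. 0 = home, over the right column (station y -105 to 0 mm); the value is how far it is slid to the left (+y), in m, up to 0.108, where it lies under the left lid. About 1 N friction; stays where it is left.
- left_grip (a point): Top centre of the left lid's black grip block, 28 mm along station x, 16 mm wide along y, 24 mm high, standing on the lid (block from 90 to 113.5 mm above the worktop). It moves with the lid; at home it is at station x = 0, y = +56 mm.
- right_grip (a point): Top centre of the right lid's black grip block, 24 mm along station x, 16 mm wide along y, 22 mm high (94 to 115.5 mm above the worktop), on an aluminium tab in front of the front track. It moves with the lid; at home it is at station x = -139, y = -52 mm.
- empty_tub: The empty tub in one of the four bays: open white plastic tub 101 mm (x) by 67 mm (y) over the rim, 60 mm high, flat sides 62 mm apart below the 5 mm rim; nothing in it, floor visible. Origin: centre of the underside, z up. About 0.1 to 0.16 kg.
- full_tub: The filled tub on the worktop (brown nibs in it), outside the station: same kind, 101 mm (x) by 67 mm (y) by 60 mm high, flat sides 62 mm apart. Origin: centre of the underside, z up. About 0.2 to 0.35 kg. Either way round is fine in a bay.
- tub_a: One of the three filled tubs that stand in the station's other bays; same size and origin as full_tub. Stays where it is.
- tub_b: One of the three filled tubs that stand in the station's other bays; same size and origin as full_tub. Stays where it is.
- tub_c: One of the three filled tubs that stand in the station's other bays; same size and origin as full_tub. Stays where it is.
- wash_tray: Grey wash-up tray, fixed, open box 180 mm (x) by 230 mm (y), 48 mm high, walls 4 mm, floor 4 mm thick. Origin: centre of the underside.
- dredger: Steel dredger (shaker) 44 mm in diameter, 91 mm high, standing in the tray near one end. Origin: centre of the underside.
- sugar_jar: White screw-lid jar standing on the worktop, 68 mm in diameter, 134 mm high. Origin: centre of the underside.
- squeeze_bottle: Squeeze bottle standing on the worktop, 58 mm in diameter, 199 mm high. Origin: centre of the underside.

How it is judged:
At the end, for the whole second after the job is handed in: Filled tub flat on the vacated bay's floor (within 20 mm along, 15 mm across, 0.08 rad), other three within 20 mm of their start and upright, empty tub upright (0.25 rad) in the tray, underside under 22 mm above the tray's, both lids within 8 mm of home, both handled tubs at rest (((x of full_tub in the frame of station between -0.077 and -0.037 m and y of full_tub in the frame of station between 0.049 and 0.079 m) or (x of full_tub in the frame of station between -0.077 and -0.037 m and y of full_tub in the frame of station between -0.079 and -0.049 m) or (x of full_tub in the frame of station between 0.037 and 0.077 m and y of full_tub in the frame of station between 0.049 and 0.079 m) or (x of full_tub in the frame of station between 0.037 and 0.077 m and y of full_tub in the frame of station between -0.079 and -0.049 m)) and z of full_tub in the frame of station below 0.013 m and angle between each of full_tub, tub_a, tub_b, tub_c's own z axis and vertical below 0.08 rad and distance of each of tub_a, tub_b, tub_c from where it was at the start of the episode below 0.02 m and x of empty_tub in the frame of wash_tray between -0.09 and 0.09 m and y of empty_tub in the frame of wash_tray between -0.115 and 0.115 m and z of empty_tub in the frame of wash_tray below 0.022 m and angle between empty_tub's own z axis and vertical below 0.25 rad and value of joint each of left_lid, right_lid below 0.008 m and linear speed of each of full_tub, empty_tub below 0.02 m/s); the robot touches nothing.
It fails at once if a filled tub is tipped by more than 35 degrees (angle between any of tub_a, tub_b, tub_c, full_tub's own z axis and vertical above 0.6 rad).
It fails at once if the sugar jar or the squeeze bottle is knocked over (angle between any of sugar_jar, squeeze_bottle's own z axis and vertical above 0.6 rad).
It also fails if it takes over 72 s, if anything falls off the work surface, if the arm or the gripper's body presses on something with over 40 N, if the wrist force passes 120 N, or if a joint passes its speed limit or range.

### The arm

A 6-joint arm with a two-finger parallel gripper is mounted at the origin on a cart in front of the work surface, level with it; the furniture and walls round the work are solid. World frame = base frame: x ahead of the robot, y to its left, z up, the work surface at z = 0. Lengths are in m, angles in rad, forces in N, time in s.
With the tool pointing down it reaches from about 0.3 to 0.875 m from the base axis. Payload 6.4 kg.
Tool frame: the origin (TCP) lies at the very end of the fingers, on their centre line; the grasp point (between the pads) lies 19 mm behind it (env.hold_point_z is the distance from the TCP to the grasp point, in m); z points along the fingers, y is the line along which they close (so a half turn about z gives the same grasp; the last joint's range is limited). The gripper opens to 88 mm and grips with 3 to 60 N. Pads are 18 mm wide; open, the fingers measure 123 mm over their backs; the gripper's body (75 mm by 187 mm) begins 45 mm behind the grasp point.
Start: joints at [-1.382, 0.181, 1.607, -0, 1.354, -0.206], TCP at [0.221, -0.531, 0.239] pointing down, gripper open.
Joint ranges: [-2.99, 2.99], [-0.89, 2.07], [0.3, 2.58], [-1.14, 4.28], [0, 2.63], [-3.12, 3.12]. Speed limits (rad/s): [2.57, 2.57, 3.01, 3.14, 3.14, 3.14].

### API

Orientations are given as a rotation vector (axis times angle).
In Python, from bench import env gives the robot as it stands.
- The arm moves only by the tool send_rows, never from a script. Its argument "increments" is a list that holds one entry, the list of rows, each a list of 4 numbers: the shift along the world's x, y, z in units of 30 mm (1.0 is 30 mm), then the turn about the world's z in units of 8 degrees (1.0 is 8 degrees). A call has 1 to 12 rows; each row shifts and turns the commanded pose from where the row before left it; what a row does not reach is not made up. A row lasts 1/10 s, in which the tool goes at most 50 mm and 8.59 degrees, less where a joint would pass 70% of its speed; a pose out of reach is approached as far as the arm can. A call is refused whole if a number of a shift passes 1 or a number of a turn 1, either way. A call with a gripper value outside its range is refused whole. "jaw" is the finger opening in mm, from 0 to 88.1, set as the call begins (left out, the last holds). The fingers move at their own pace and stop on an object; the grip force is fixed at half the most. Time passes only in rows, so rows that do not move let the fingers close. It gives the time, the measured TCP pose, the force, the opening and the grip force at its end, in the units of the state.
- env.get_state(): the state, without advancing time (a new reading comes with each control period).
- env.get_image(name): name is "scene" or "top"; returns the picture (480x640x3 uint8, red, green, blue); there is no depth.
- env.camera_params(name): a dict with "vertical_fov" (degrees; the focal length in pixels is half the picture's height over the tangent of half this angle, whatever the lens; pixels are square), "cx", "cy" (the principal point, pixels), "k1" (the pictures are not rectified: a ray, as slopes to the right and down, at radius r is drawn at 1 + k1 r^2 times it, then the intrinsics apply), "world_from_camera" (4x4, takes a point from camera to world coordinates). Camera axes: x right, y up, looking along -z (the intrinsics and any distortion apply to the point x, -y, -z); pixel columns grow to the right and rows downward; lengths in m; the calibration is good to about 2 mm. A picture is of the moment at which its call begins. camera_params takes no time and is no camera call.
- env.job_done(): hands the job in; it is judged then, once.
Trained networks look in the newest picture that a camera, given by its name, has taken for a name from the list of things; names that differ only in an ending like _2 or _b are one class to them, and where a whole thing is asked for, a point or a joint stands for the part that bears it (a point fixed in the world has none). Each returns a list of dicts, best first, with "conf" (0 to 1); they miss things now and then, are a little off and sometimes report something else, mostly with a low value. They report only what shows in the picture. A call takes as long as a camera call.
- env.trace(thing, camera): "region" (480x640 bool, what is visible of it) and "extent" ([left, top, right, bottom] as shares, 0 to 1, of the picture: columns of its width, rows of its height, round what is visible of it).
- env.pinpoint(thing, camera): "location" ([column, row] as shares, 0 to 1, of the picture: columns of its width, rows of its height: a listed point, or the origin of a listed thing).
The state is a dict: "time": time; "joint_positions": joint angles; "joint_vel": joint speeds; "effort": joint torques, N m; "eef_pos": TCP position; "eef_rot": TCP orientation; "wrist_force": force on the tool from outside, world axes, zero at the start; "moment": the same for the moment, N m; "width": opening from 0.0 (shut) to 1.0 (fully open); "gripper_force": force on a finger pad.
Only numpy, scipy, OpenCV 4.12 (cv2) and the standard library are available. Lean on these libraries where they do the work, as an engineer would, in place of code of your own. Each camera call takes 0.05 s, during which the arm holds its last target. There are 200 camera calls.

## Working session

There is one attempt and no reset: what is moved stays moved. The work goes in short steps, Python scripts to look and compute and a tool call to move; the robot and the scene stay as the last step left them, time stands still between calls to the robot, and variables do not carry over. Pictures are saved under pics/ and viewed, at most 10 in all, crops included, and the job is handed in when it is done.

Besides the shell and the picture viewer there is one more tool, called after "Request:" as a command line: name --argument value ..., lists and objects as JSON in quotes. send_rows: Moves the arm, as the interface text tells. Its arguments: {"type":"object","properties":{"increments":{"type":"array","items":{"type":"array","items":{"type":"array","items":{"type":"number"}}}},"jaw":{"type":"number"}},"required":["increments"]}

```bash
mkdir -p pics && cat > h.py <<'E'
import numpy as np, cv2
from bench import env
def cam(n):
    p=env.camera_params(n); f=240/np.tan(np.radians(p["vertical_fov"])/2); return p,f
def ray(n,u,v):
    p,f=cam(n); d=np.array([(u-p["cx"])/f,(v-p["cy"])/f]); s=d.copy()
    for _ in range(20): s=d/(1+p["k1"]*(s@s))
    T=np.array(p["world_from_camera"]); return T[:3,3],T[:3,:3]@np.array([s[0],-s[1],-1])
def at_z(n,u,v,z):
    o,d=ray(n,u,v); return o+d*(z-o[2])/d[2]
def proj(n,P):
    p,f=cam(n); T=np.array(p["world_from_camera"]); c=T[:3,:3].T@(np.array(P)-T[:3,3])
    s=np.array([c[0],-c[1]])/-c[2]; s=s*(1+p["k1"]*(s@s)); return s*f+[p["cx"],p["cy"]]
def save(n,f): cv2.imwrite("pics/"+f,cv2.cvtColor(env.get_image(n),cv2.COLOR_RGB2BGR))
E
python3 - <<'E'
from h import *
for n in("top","scene"):
    save(n,n+"0.png"); print(n,np.round(env.camera_params(n)["world_from_camera"],3).tolist(),cam(n)[1])
    for t,z in [("station",0),("empty_tub",.008),("full_tub",0),("wash_tray",0),("dredger",.004),("sugar_jar",0),("squeeze_bottle",0),("left_grip",.1135),("right_grip",.1155),("bay_1",.008),("bay_2",.008),("bay_3",.008),("bay_4",.008)]:
        for r in env.pinpoint(t,n)[:4]:
            u,v=r["location"][0]*640,r["location"][1]*480
            print(t,round(r["conf"],2),round(u),round(v),at_z(n,u,v,z).round(3))
print(env.get_state()["time"],env.get_state()["eef_rot"])
E
```

```text
top [[-0.004, 0.994, -0.108, 0.386], [-1.0, -0.003, 0.009, -0.089], [0.009, 0.108, 0.994, 1.343], [0.0, 0.0, 0.0, 1.0]] 497.3888255437235
station 0.97 196 223 [0.575 0.214 0.   ]
empty_tub 0.51 221 242 [0.523 0.141 0.008]
full_tub 0.95 296 252 [ 0.496 -0.061  0.   ]
wash_tray 0.83 383 209 [ 0.613 -0.299  0.   ]
dredger 0.63 415 210 [ 0.609 -0.386  0.004]
sugar_jar 0.95 410 271 [ 0.441 -0.369  0.   ]
squeeze_bottle 0.57 456 233 [ 0.546 -0.498  0.   ]
left_grip 0.88 170 217 [0.576 0.252 0.113]
left_grip 0.27 457 236 [ 0.525 -0.467  0.113]
right_grip 0.69 209 269 [0.444 0.152 0.115]
right_grip 0.5 223 241 [0.513 0.117 0.115]
right_grip 0.19 218 244 [0.506 0.13  0.115]
bay_1 0.69 218 201 [0.636 0.151 0.008]
bay_1 0.65 221 242 [0.523 0.141 0.008]
bay_1 0.49 297 252 [ 0.496 -0.064  0.008]
bay_2 0.69 218 201 [0.636 0.151 0.008]
bay_2 0.65 221 242 [0.523 0.141 0.008]
bay_2 0.49 297 252 [ 0.496 -0.064  0.008]
bay_3 0.69 218 201 [0.636 0.151 0.008]
bay_3 0.65 221 242 [0.523 0.141 0.008]
bay_3 0.49 297 252 [ 0.496 -0.064  0.008]
bay_4 0.69 218 201 [0.636 0.151 0.008]
bay_4 0.65 221 242 [0.523 0.141 0.008]
bay_4 0.49 297 252 [ 0.496 -0.064  0.008]
scene [[-0.576, 0.48, -0.662, -0.378], [-0.817, -0.335, 0.469, 0.559], [0.003, 0.811, 0.585, 0.872], [0.0, 0.0, 0.0, 1.0]] 602.6682151581547
station 0.6 202 299 [ 0.574  0.218 -0.   ]
empty_tub 0.54 331 273 [ 0.479 -0.054  0.008]
empty_tub 0.4 204 303 [0.554 0.223 0.008]
full_tub 0.57 329 270 [ 0.499 -0.064  0.   ]
full_tub 0.33 182 260 [0.726 0.197 0.   ]
sugar_jar 0.91 445 239 [ 0.434 -0.368  0.   ]
left_grip 0.73 185 262 [0.574 0.242 0.114]
right_grip 0.97 251 283 [0.437 0.165 0.116]
right_grip 0.24 191 327 [0.392 0.311 0.116]
bay_1 0.67 189 326 [0.507 0.278 0.008]
bay_2 0.67 189 326 [0.507 0.278 0.008]
bay_3 0.67 189 326 [0.507 0.278 0.008]
bay_4 0.67 189 326 [0.507 0.278 0.008]
1.4 [-3.08052635e+00 -6.16122109e-01 -1.86459547e-05]
```

View pics/top0.png

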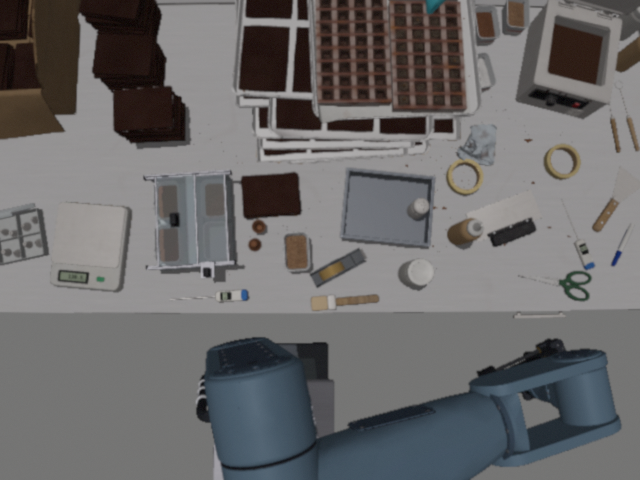

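View pics/scene0.png

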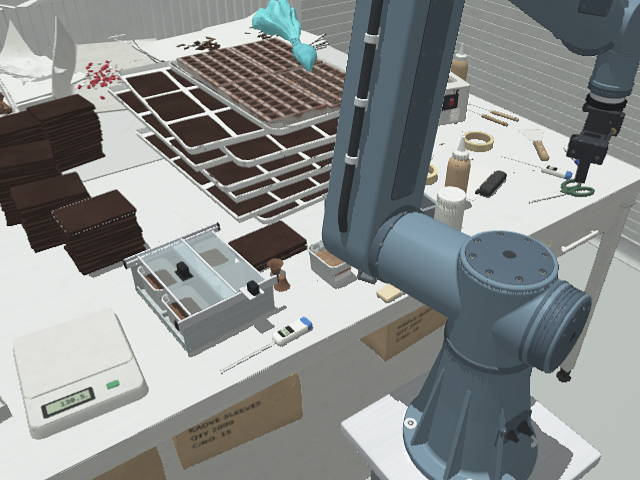

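```bash
python3 - <<'E'
import cv2
i=cv2.imread("pics/top0.png")
cv2.imwrite("pics/c1.png",cv2.resize(i[160:285,135:335],(800,500),interpolation=cv2.INTER_CUBIC))
E
```

```text
(no output)
```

View pics/c1.png

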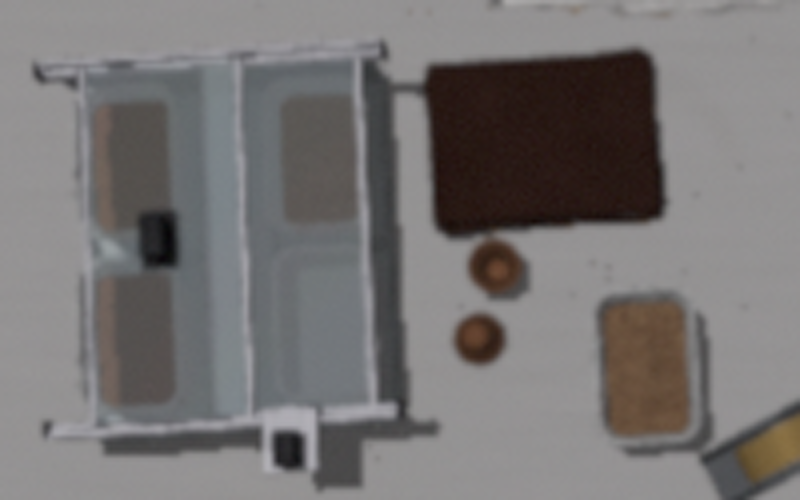

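```bash
python3 - <<'E'
from h import *
from scipy.optimize import least_squares
C=lambda c,r:(135+c/4,160+r/4)
obs=[((-.123,.111,.091),C(45,437)),((-.123,-.111,.091),C(405,416)),((.123,.111,.091),C(38,66)),((.123,-.111,.091),C(383,43)),((0,.056,.1135),C(157,238))]
R=lambda a:np.array([[np.cos(a),-np.sin(a)],[np.sin(a),np.cos(a)]])
def W(x,P): return np.r_[x[:2]+R(x[2])@P[:2],P[2]]
f=lambda x:np.concatenate([proj("top",W(x,np.array(P)))-uv for P,uv in obs])
s=least_squares(f,[.575,.214,.06],loss="soft_l1").x
print("station",s.round(4),np.degrees(s[2]),f(s).round(1))
loc=lambda p:R(s[2]).T@(p[:2]-s[:2])
rg=at_z("top",*C(289,449),.1155); print("rgrip",rg,loc(rg),"lgrip",loc(at_z("top",*C(157,238),.1135)))
print("exp rgrip home",W(s,np.array([-.139,-.052,.1155])),"bay2",W(s,np.array([-.057,-.064,.008])), "ydir",R(s[2])[:,1])
env.get_image("top")
for t,z in(("full_tub",.06),("wash_tray",.048)):
    r=env.trace(t,"top")[0]; m=r["region"].astype(np.uint8)
    c=cv2.findContours(m,0,2)[0]; c=max(c,key=cv2.contourArea)
    w=np.array([at_z("top",*p[0],z)[:2] for p in c]).astype(np.float32)
    print(t,r["conf"],cv2.minAreaRect(w))
d=env.trace("dredger","top"); print([(x["conf"],np.array(x["extent"])*[640,480,640,480]) for x in d][:2])
print(env.hold_point_z)
E
```

```text
station [0.572  0.2085 0.0651] 3.7290383684351096 [ 2.   1.3 -0.6  0.7  0.8 -1.1 -0.  -1.4 -8.8  0.2]
rgrip [0.43648353 0.15635379 0.1155    ] [-0.13857407 -0.04319426] lgrip [-0.00113455  0.03391044]
exp rgrip home [0.4366312  0.14753899 0.1155    ] bay2 [0.51923805 0.14089752 0.008     ] ydir [-0.06503806  0.99788278]
full_tub 0.57 ((0.49447834491729736, -0.06268523633480072), (0.10316088795661926, 0.06727136671543121), 2.81791615486145)
wash_tray 0.59 ((0.6125224828720093, -0.30447036027908325), (0.23847337067127228, 0.1898123025894165), 83.84895324707031)
[(0.77, array([409.984, 197.184, 427.52 , 219.216]))]
0.0187
```

Request:
send_rows --increments '[[[0.42, 0.94, 0, -0.2], [0.42, 0.94, 0, -0.2], [0.42, 0.94, 0, -0.2], [0.42, 0.94, 0, -0.2], [0.42, 0.94, 0, -0.2], [0.42, 0.94, 0, -0.2], [0.42, 0.94, 0, -0.2], [0.42, 0.94, 0, -0.2], [0.42, 0.94, 0, -0.2], [0.42, 0.94, 0, -0.2], [0.42, 0.94, 0, -0.2], [0.42, 0.94, 0, -0.2]]]' --jaw 50

```text
time: 2.8
eef_pos: [0.3727, -0.1912, 0.2389]
eef_rot: [3.14, 0.092, 0.001]
wrist_force: [0.3, -0.0, -0.7]
width: 0.568
gripper_force: 0.0
```

Request:
send_rows --increments '[[[0.42, 0.94, 0, 0], [0.42, 0.94, 0, 0], [0.42, 0.94, 0, 0], [0.42, 0.94, 0, 0], [0.42, 0.94, 0, 0], [0.42, 0.94, 0, 0], [0.42, 0.94, 0, 0], [0.42, 0.94, 0, 0], [0.42, 0.94, 0, 0], [0.42, 0.94, 0, 0], [0.42, 0.94, 0, 0], [0.42, 0.94, 0, 0]]]'

```text
time: 4.0
eef_pos: [0.524, 0.1474, 0.2388]
eef_rot: [3.14, 0.094, 0.0]
wrist_force: [0.1, -0.8, -0.2]
width: 0.563
gripper_force: 0.0
```

Request:
send_rows --increments '[[[0.4, 0.8, 0, 0], [0.4, 0.8, 0, 0], [0.4, 0.8, 0, 0], [0.3, 0.77, 0, 0], [0, 0, -1, 0], [0, 0, -1, 0], [0, 0, -1, 0], [0, 0, -1, 0], [0, 0, -0.75, 0]]]'

```text
time: 4.9
eef_pos: [0.5677, 0.241, 0.0941]
eef_rot: [3.14, 0.094, -0.003]
wrist_force: [-0.2, 0.7, 0.5]
width: 0.567
gripper_force: 0.0
```

Request:
send_rows --increments '[[[0, 0, 0, 0], [0, 0, 0, 0], [0, 0, 0, 0], [0, 0, 0, 0]]]' --jaw 10

```text
time: 5.3
eef_pos: [0.5698, 0.2417, 0.0981]
eef_rot: [-3.139, -0.094, -0.005]
wrist_force: [1.1, 1.5, 0.3]
width: 0.229
gripper_force: 0.3
```

Request:
send_rows --increments '[[[0, 0, 0, 0], [0, 0, 0, 0], [0, 0, 0, 0], [0, 0, 0, 0]]]' --jaw 10

```text
time: 5.7
eef_pos: [0.5697, 0.2415, 0.098]
eef_rot: [-3.14, -0.094, -0.005]
wrist_force: [-0.5, 0.3, 6.5]
width: 0.18
gripper_force: 30.0
```

Request:
send_rows --increments '[[[-0.02, 0.25, 0, 0], [-0.02, 0.25, 0, 0], [-0.01, 0.15, 0, 0], [0, 0, 0, 0]]]'

```text
time: 6.1
eef_pos: [0.5685, 0.2614, 0.098]
eef_rot: [-3.139, -0.094, -0.006]
wrist_force: [1.1, 0.5, 5.5]
width: 0.178
gripper_force: 30.0
```

Request:
send_rows --increments '[[[0, 0.1, 0, 0], [0, 0.1, 0, 0], [0, 0, 0, 0]]]'

```text
time: 6.4
eef_pos: [0.5681, 0.267, 0.098]
eef_rot: [-3.14, -0.094, -0.004]
wrist_force: [-1.1, -0.2, 6.7]
width: 0.179
gripper_force: 30.0
```

Request:
send_rows --increments '[[[0, 0.1, 0, 0], [0, 0.1, 0, 0], [0, 0, 0, 0]]]'

```text
time: 6.7
eef_pos: [0.568, 0.2696, 0.0979]
eef_rot: [3.135, 0.094, 0.001]
wrist_force: [-2.0, -12.4, 10.5]
width: 0.181
gripper_force: 30.0
```

Request:
send_rows --increments '[[[0, -0.08, 0, 0], [0, 0, 0, 0], [0, 0, 0, 0], [0, 0, 0.6, 0], [0, 0, 0.8, 0], [-0.88, -0.75, 0, 0], [-0.88, -0.75, 0, 0], [-0.88, -0.75, 0, 0], [-0.88, -0.75, 0, 0], [-0.88, -0.7, 0, 0], [0, 0, -0.7, 0], [0, 0, -0.6, 0]]]' --jaw 44

```text
time: 7.9
eef_pos: [0.4348, 0.159, 0.0993]
eef_rot: [-3.14, -0.093, -0.003]
wrist_force: [1.0, 0.0, 0.3]
width: 0.5
gripper_force: 0.0
```

Request:
send_rows --increments '[[[0, 0, 0, 0], [0, 0, 0, 0], [0, 0, 0, 0], [0, 0, 0, 0], [0, 0, 0, 0], [0, 0, 0, 0]]]' --jaw 10

```text
time: 8.5
eef_pos: [0.4358, 0.1595, 0.1]
eef_rot: [-3.14, -0.094, -0.003]
wrist_force: [0.1, 0.5, 4.2]
width: 0.179
gripper_force: 30.0
```

Request:
send_rows --increments '[[[-0.03, 0.5, 0, 0], [-0.04, 0.6, 0, 0], [-0.04, 0.6, 0, 0], [-0.04, 0.6, 0, 0], [-0.04, 0.5, 0, 0], [-0.02, 0.3, 0, 0], [0, 0.1, 0, 0], [0, 0, 0, 0]]]'

```text
time: 9.3
eef_pos: [0.4298, 0.2557, 0.1]
eef_rot: [-3.139, -0.094, -0.004]
wrist_force: [3.2, 0.5, 5.3]
width: 0.177
gripper_force: 30.0
```

Request:
send_rows --increments '[[[0, 0.1, 0, 0], [0, 0.1, 0, 0], [0, 0, 0, 0]]]'

```text
time: 9.6
eef_pos: [0.4295, 0.261, 0.1]
eef_rot: [-3.14, -0.093, -0.002]
wrist_force: [1.4, 1.1, 6.7]
width: 0.176
gripper_force: 30.0
```

Request:
send_rows --increments '[[[0, 0.1, 0, 0], [0, 0, 0, 0]]]'

```text
time: 9.8
eef_pos: [0.4295, 0.2611, 0.0999]
eef_rot: [3.135, 0.094, 0.0]
wrist_force: [1.5, -14.2, 12.5]
width: 0.179
gripper_force: 30.0
```

Request:
send_rows --increments '[[[0, -0.06, 0, 0], [0, 0, 0, 0], [0, 0, 0, 0], [0, 0, 0.9, 0], [0, -0.5, 0.9, 0], [0, -1, 0.6, 0], [0, -1, 0, 0], [0, -1, 0, 0], [0, -1, 0, 0], [0, -1, 0, 0], [0, -1, 0, 0], [0, -1, 0, 0]]]' --jaw 44

```text
time: 11.0
eef_pos: [0.4281, 0.0366, 0.1709]
eef_rot: [-3.14, -0.094, 0.001]
wrist_force: [-0.1, -0.0, 0.1]
width: 0.501
gripper_force: 0.0
```

Request:
send_rows --increments '[[[0, -1, 0, 0], [0, -1, 0, 0], [0, -1, 0, 0], [0, -1, 0, 0]]]' --jaw 80

```text
time: 11.4
eef_pos: [0.4283, -0.0833, 0.1709]
eef_rot: [-3.139, -0.094, 0.001]
wrist_force: [0.9, -0.5, -0.1]
width: 0.842
gripper_force: 0.0
```

```bash
python3 - <<'E'
from h import *
save("top","top1.png")
i=cv2.imread("pics/top1.png")
cv2.imwrite("pics/c2.png",cv2.resize(i[160:285,135:335],(800,500),interpolation=cv2.INTER_CUBIC))
for r in env.trace("empty_tub","top")[:3]:
    m=r["region"].astype(np.uint8); c=max(cv2.findContours(m,0,2)[0],key=cv2.contourArea)
    w=np.array([at_z("top",*p[0],.068)[:2] for p in c]).astype(np.float32)
    print(r["conf"],cv2.minAreaRect(w))
for r in env.pinpoint("empty_tub","top")[:3]: print(r["conf"],at_z("top",r["location"][0]*640,r["location"][1]*480,.008))
s=[.572,.213,.0651]
for P in [(-.057-.0505,-.064-.0335,.068),(-.057+.0505,-.064+.0335,.068)]:
    a=s[2];x=s[0]+P[0]*np.cos(a)-P[1]*np.sin(a);y=s[1]+P[0]*np.sin(a)+P[1]*np.cos(a); print("pred px crop",(proj("top",(x,y,.068))-[135,160])*4)
print(env.get_state()["eef_pos"])
E
```

```text
0.72 ((0.5206259489059448, 0.14205259084701538), (0.10202205181121826, 0.07249999791383743), 1.1370584964752197)
0.67 ((0.43606293201446533, -0.3696371018886566), (0.0677405595779419, 0.09158459305763245), 13.61314582824707)
0.91 [0.51734013 0.14542143 0.008     ]
0.6 [ 0.60277595 -0.39174746  0.008     ]
0.49 [0.44312323 0.28111865 0.008     ]
pred px crop [378.53605245 397.98073986]
pred px crop [267.54838611 249.60509998]
[ 0.42845516 -0.08341544  0.17088032]
```

View pics/c2.png

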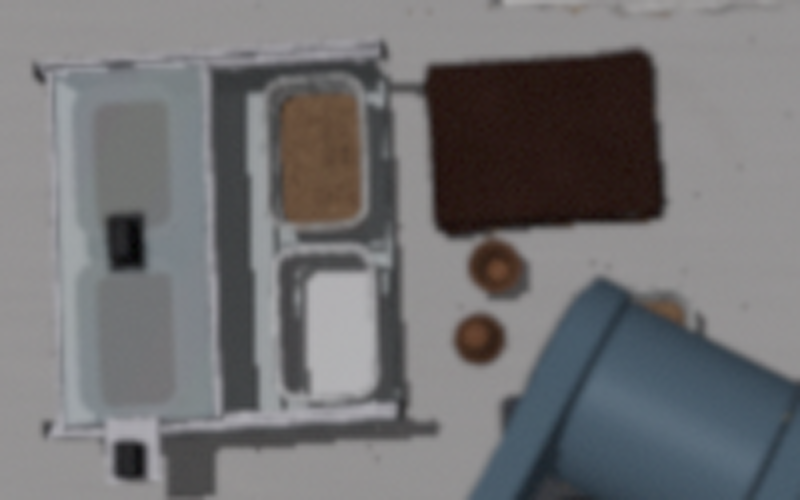

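Request:
send_rows --increments '[[[0.38, 0.94, 0, 0], [0.38, 0.94, 0, 0], [0.38, 0.94, 0, 0], [0.38, 0.94, 0, 0], [0.38, 0.94, 0, 0], [0.38, 0.94, 0, 0], [0.39, 0.94, 0, 0], [0.39, 0.94, 0, 0], [0, 0, -0.9, 0], [0, 0, -0.8, 0], [0, 0, 0, 0]]]' --jaw 80

```text
time: 12.65
eef_pos: [0.5168, 0.1446, 0.1165]
eef_rot: [-3.14, -0.097, 0.012]
wrist_force: [-0.7, -0.4, -0.4]
width: 0.908
gripper_force: 0.0
```

Request:
send_rows --increments '[[[0, 0, -0.8, 0], [0, 0, -0.8, 0], [0, 0, -0.7, 0], [0, 0, -0.45, 0], [0, 0, 0, 0]]]'

```text
time: 13.15
eef_pos: [0.5192, 0.1434, 0.0366]
eef_rot: [-3.14, -0.094, 0.005]
wrist_force: [-0.1, 0.2, -0.9]
width: 0.907
gripper_force: 0.0
```

Clear of contact; close on the tub.

Request:
send_rows --increments '[[[0, 0, 0, 0], [0, 0, 0, 0], [0, 0, 0, 0], [0, 0, 0, 0], [0, 0, 0, 0]]]' --jaw 50

```text
time: 13.65
eef_pos: [0.5216, 0.1432, 0.0391]
eef_rot: [-3.14, -0.094, -0.003]
wrist_force: [-0.9, 0.4, 6.9]
width: 0.698
gripper_force: 30.0
```

Request:
send_rows --increments '[[[0, 0, 0.3, 0], [0, 0, 0.6, 0], [0, 0, 0.9, 0], [0, 0, 0.9, 0], [0, 0, 0.9, 0], [0, 0, 0.8, 0]]]'

```text
time: 14.25
eef_pos: [0.5205, 0.1429, 0.1716]
eef_rot: [3.14, 0.094, 0.001]
wrist_force: [0.7, 0.7, -1.3]
width: 0.7
gripper_force: 30.0
```

Request:
send_rows --increments '[[[0.2, -0.8, 0, 0], [0.2, -0.95, 0, 0], [0.2, -0.95, 0, 0], [0.2, -0.95, 0, 0], [0.2, -0.95, 0, 0], [0.2, -0.95, 0, 0], [0.2, -0.95, 0, 0], [0.2, -0.95, 0, 0], [0.2, -0.95, 0, 0], [0.2, -0.95, 0, 0], [0.2, -0.95, 0, 0], [0.2, -0.95, 0, 0]]]'

```text
time: 15.45
eef_pos: [0.5924, -0.1956, 0.17]
eef_rot: [-3.14, -0.093, 0.001]
wrist_force: [0.5, -0.3, -1.6]
width: 0.702
gripper_force: 30.0
```

Request:
send_rows --increments '[[[0.2, -0.95, 0, 0], [0.2, -0.95, 0, 0], [0.2, -0.9, 0, 0], [0, 0, -0.8, 0], [0, 0, -0.9, 0], [0, 0, -0.9, 0], [0, 0, -0.9, 0], [0, 0, -0.6, 0], [0, 0, -0.35, 0], [0, 0, 0, 0]]]'

```text
time: 16.45
eef_pos: [0.6105, -0.2784, 0.0359]
eef_rot: [-3.14, -0.094, 0.001]
wrist_force: [-0.9, -0.5, -0.4]
width: 0.697
gripper_force: 30.0
```

Request:
send_rows --increments '[[[0, 0, 0, 0], [0, 0, 0, 0], [0, 0, 0, 0], [0, 0, 0.8, 0], [0, 0, 1, 0], [0, 0, 1, 0], [0, 0, 0.2, 0], [-0.48, 0.9, 0, -0.1], [-0.48, 0.9, 0, 0], [-0.48, 0.9, 0, 0], [-0.48, 0.9, 0, 0], [-0.48, 0.9, 0, 0]]]' --jaw 78

```text
time: 17.65
eef_pos: [0.5375, -0.1423, 0.1255]
eef_rot: [-3.14, -0.072, 0.001]
wrist_force: [0.1, -0.3, -0.6]
width: 0.885
gripper_force: 0.0
```

Request:
send_rows --increments '[[[-0.48, 0.9, 0, 0], [-0.48, 0.9, 0, 0], [-0.46, 0.9, 0, 0], [0, 0, 0, 0], [0, 0, 0, 0]]]' --jaw 80

```text
time: 18.15
eef_pos: [0.4959, -0.0622, 0.1261]
eef_rot: [3.14, 0.074, 0.0]
wrist_force: [0.6, 0.5, 0.3]
width: 0.907
gripper_force: 0.0
```

```bash
python3 - <<'E'
from h import *
save("top","top2.png"); 
i=cv2.imread("pics/top2.png")[150:300,130:490]
cv2.imwrite("pics/c3.png",cv2.resize(i,(800,333),interpolation=cv2.INTER_CUBIC))
print(env.get_state()["eef_pos"])
E
```

```text
[ 0.49638615 -0.06287436  0.1262221 ]
```

View pics/c3.png

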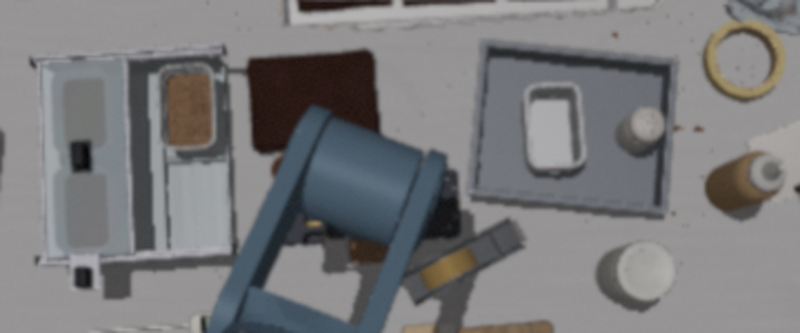

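The empty tub stands upright in the tray (crop ~553,128), clear of the dredger; bay 2 is empty (crop ~200,205).

Request:
send_rows --increments '[[[0, 0, -0.9, 0], [0, 0, -0.9, 0], [0, 0, -0.8, 0], [0, 0, -0.55, 0], [0, 0, 0, 0]]]'

```text
time: 18.7
eef_pos: [0.4946, -0.063, 0.0293]
eef_rot: [-3.139, -0.07, 0.007]
wrist_force: [0.0, -0.5, 0.5]
width: 0.911
gripper_force: 0.0
```

Request:
send_rows --increments '[[[0, 0, 0, 0], [0, 0, 0, 0], [0, 0, 0, 0], [0, 0, 0, 0], [0, 0, 0, 0]]]' --jaw 50

```text
time: 19.2
eef_pos: [0.497, -0.063, 0.0328]
eef_rot: [3.14, 0.072, 0.004]
wrist_force: [-0.2, -1.3, 5.2]
width: 0.706
gripper_force: 30.0
```

Request:
send_rows --increments '[[[0, 0, 0.3, 0], [0, 0, 0.6, 0], [0, 0, 0.9, 0], [0, 0, 0.9, 0], [0, 0, 0.9, 0], [0, 0, 0.9, 0.1]]]'

```text
time: 19.8
eef_pos: [0.4951, -0.062, 0.1678]
eef_rot: [-3.14, -0.094, 0.002]
wrist_force: [0.8, -0.8, -1.1]
width: 0.705
gripper_force: 30.0
```

Request:
send_rows --increments '[[[0.1, 0.7, 0, 0], [0.1, 0.9, 0, 0], [0.1, 0.9, 0, 0], [0.1, 0.9, 0, 0], [0.1, 0.9, 0, 0], [0.1, 0.9, 0, 0], [0.1, 0.9, 0, 0], [0.1, 0.79, 0, 0], [0, 0, 0, 0], [0, 0, -0.8, 0], [0, 0, -0.8, 0], [0, 0, 0, 0]]]'

```text
time: 21.0
eef_pos: [0.5167, 0.1435, 0.1155]
eef_rot: [3.14, 0.094, -0.012]
wrist_force: [-1.1, -0.6, -3.4]
width: 0.701
gripper_force: 30.0
```

Request:
send_rows --increments '[[[0, 0, -0.5, 0], [0, 0, -0.5, 0], [0, 0, -0.4, 0], [0, 0, -0.4, 0], [0, 0, -0.4, 0], [0, 0, 0, 0]]]'

```text
time: 21.6
eef_pos: [0.5187, 0.144, 0.051]
eef_rot: [3.14, 0.094, -0.005]
wrist_force: [0.7, 0.7, -2.8]
width: 0.705
gripper_force: 30.0
```

Request:
send_rows --increments '[[[0, 0, -0.15, 0], [0, 0, -0.15, 0], [0, 0, 0, 0], [0, 0, 0, 0]]]'

```text
time: 22.0
eef_pos: [0.5201, 0.1442, 0.0439]
eef_rot: [-3.14, -0.094, -0.0]
wrist_force: [-0.9, -0.6, -1.6]
width: 0.703
gripper_force: 30.0
```

Request:
send_rows --increments '[[[0, 0, -0.08, 0], [0, 0, 0, 0], [0, 0, 0, 0]]]'

```text
time: 22.3
eef_pos: [0.52, 0.1442, 0.0413]
eef_rot: [-3.14, -0.094, 0.0]
wrist_force: [0.6, -0.6, -2.1]
width: 0.702
gripper_force: 30.0
```

Request:
send_rows --increments '[[[0, 0, 0, 0], [0, 0, 0, 0], [0, 0, 0, 0], [0, 0, 0.5, 0], [0, 0, 0.95, 0], [0, 0, 0.95, 0], [0, 0, 0.95, 0], [0, 0, 0.95, 0], [-0.75, 0.97, 0, 0], [-0.75, 0.97, 0, 0], [-0.75, 0.97, 0, 0], [-0.75, 0.97, 0, 0]]]' --jaw 78

```text
time: 23.5
eef_pos: [0.4293, 0.2616, 0.1718]
eef_rot: [-3.14, -0.093, -0.003]
wrist_force: [0.6, 0.5, 0.4]
width: 0.889
gripper_force: 0.0
```

Request:
send_rows --increments '[[[0, 0, 0, 0], [0, 0, 0, 0], [0, 0, 0, 0], [0, 0, -0.9, 0], [0, 0, -0.9, 0], [0, 0, -0.55, 0], [0, 0, 0, 0]]]' --jaw 44

```text
time: 24.2
eef_pos: [0.429, 0.259, 0.0976]
eef_rot: [3.139, 0.091, -0.007]
wrist_force: [-0.4, 0.2, -0.1]
width: 0.501
gripper_force: 0.0
```

Request:
send_rows --increments '[[[0, 0, 0, 0], [0, 0, 0, 0], [0, 0, 0, 0], [0, 0, 0, 0], [0, 0, 0, 0], [0, 0, 0, 0]]]' --jaw 10

```text
time: 24.8
eef_pos: [0.4307, 0.2608, 0.1008]
eef_rot: [-3.14, -0.094, -0.003]
wrist_force: [-0.9, -1.3, 6.8]
width: 0.178
gripper_force: 30.0
```

Request:
send_rows --increments '[[[0.03, -0.4, 0, 0], [0.04, -0.6, 0, 0], [0.04, -0.6, 0, 0], [0.04, -0.6, 0, 0], [0.04, -0.6, 0, 0], [0.03, -0.5, 0, 0], [0.01, -0.2, 0, 0], [0, 0, 0, 0]]]'

```text
time: 25.6
eef_pos: [0.4373, 0.1545, 0.1008]
eef_rot: [3.14, 0.092, 0.001]
wrist_force: [-2.7, -0.3, 9.8]
width: 0.183
gripper_force: 30.0
```

Request:
send_rows --increments '[[[0, -0.1, 0, 0], [0, -0.1, 0, 0], [0, 0, 0, 0]]]'

```text
time: 25.9
eef_pos: [0.4374, 0.153, 0.1008]
eef_rot: [-3.133, -0.091, -0.004]
wrist_force: [-0.5, 20.3, 5.0]
width: 0.175
gripper_force: 30.0
```

Request:
send_rows --increments '[[[0, 0.12, 0, 0], [0, 0, 0, 0], [0, 0, 0, 0], [0, 0, 0, 0], [0, 0, 0.9, 0], [0, 0, 0.9, 0], [0, -0.9, 0.6, 0], [0, -1, 0, 0], [0, -1, 0, 0], [0, -1, 0, 0], [0, -1, 0, 0], [0, -1, 0, 0]]]' --jaw 44

```text
time: 27.1
eef_pos: [0.4365, -0.0253, 0.1718]
eef_rot: [3.14, 0.093, -0.0]
wrist_force: [0.1, -0.5, 0.2]
width: 0.499
gripper_force: 0.0
```

Request:
send_rows --increments '[[[0, -1, 0.5, 0], [0, -1, 0.5, 0], [0, -1, 0.5, 0], [0, 0, 0, 0], [0, 0, 0, 0]]]'

```text
time: 27.6
eef_pos: [0.4366, -0.1143, 0.2167]
eef_rot: [-3.14, -0.09, 0.0]
wrist_force: [0.4, 0.3, -0.3]
width: 0.503
gripper_force: 0.0
```

```bash
python3 - <<'E'
from h import *
save("top","top3.png"); save("scene","scene3.png")
i=cv2.imread("pics/top3.png"); j=cv2.imread("pics/scene3.png")
a=cv2.resize(i[160:285,135:335],(480,300),interpolation=cv2.INTER_CUBIC); b=cv2.resize(j[210:360,110:270],(320,300),interpolation=cv2.INTER_CUBIC)
cv2.imwrite("pics/c4.png",np.hstack([a,b]))
s=np.array([.572,.2135]);t=.0651;R=np.array([[np.cos(t),-np.sin(t)],[np.sin(t),np.cos(t)]])
for n in("full_tub","left_grip","right_grip"):
    for r in env.pinpoint(n,"top")[:3]:
        z={"f":.008,"l":.1135,"r":.1155}[n[0]]; w=at_z("top",r["location"][0]*640,r["location"][1]*480,z); print(n,r["conf"],w.round(3),(R.T@(w[:2]-s)).round(3))
print(env.get_state()["eef_pos"],env.get_state()["time"])
E
```

```text
left_grip 0.56 [0.568 0.273 0.113] [-0.     0.059]
left_grip 0.53 [ 0.597 -0.279  0.113] [-0.007 -0.493]
right_grip 0.77 [0.447 0.144 0.115] [-0.13  -0.061]
right_grip 0.6 [ 0.591 -0.26   0.115] [-0.012 -0.474]
[ 0.43648476 -0.11269595  0.21611194] 27.85
```

View pics/c4.png

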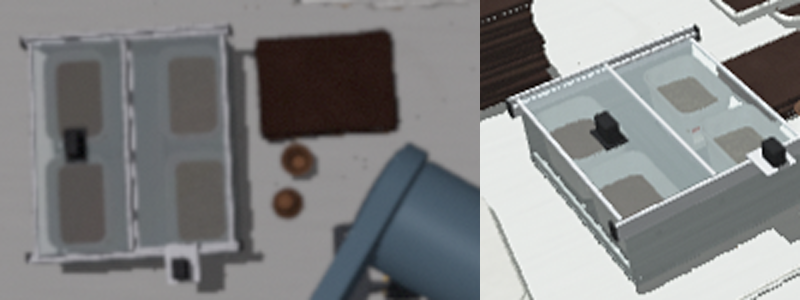

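Both lids are home: the left grip is at crop (75,145) and the right grip at (180,268). The new filled tub sits in bay 2 at (200,200), level with its neighbour.

```bash
python3 -c "
from bench import env
print(env.job_done())"
```

```text
the job is handed in; nothing more can be done
None
```

I've handed the job in, with no verdict returned: the filled tub is in the front right bay, the empty tub stands upright in the wash-up tray, and both lids were pushed home to their stops, in about 28 s of robot time.

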